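# Hold the coffee grinder's bayonet lid at half twist

### The arm

A 6-joint arm with a two-finger parallel gripper is mounted at the origin on the work surface. World frame = base frame: x ahead of the robot, y to its left, z up, the work surface at z = 0. Lengths are in m, angles in rad, forces in N, time in s.
With the tool pointing down it reaches from about 0.275 to 0.725 m from the base axis. Payload 15.9 kg.
Tool frame: the origin (TCP) lies at the very end of the fingers, on their centre line; the grasp point (between the pads) lies 19 mm behind it; x points along the fingers, z is the direction in which the jaws open and shut, and the axes are right-handed (so a half turn about x gives the same grasp; the last joint's range is limited). The gripper opens to 85 mm and grips with 20 to 120 N. Pads are 22 mm wide; open, the fingers measure 114 mm over their backs; the gripper's body (76 mm by 85 mm) begins 54 mm behind the grasp point. The pads swing forward as they close: fully open they stand 13 mm farther back than shut.
Start: joints at [1.308, 0.213, -0.034, 1.323, 0, 1.571], TCP at [0.13, 0.483, 0.231] pointing down, gripper open.
Joint ranges: [-2.98, 2.98], [-0.74, 1.72], [-1.14, 1.35], [-2.1, 2.04], [-1.57, 1.44], [-3.14, 3.14]. Speed limits (rad/s): [1.89, 1.89, 2.39, 2.57, 3.14, 3.14].

### API

Orientations are given as a 3x3 rotation matrix whose columns are the frame's x, y, z axes.
In Python, from bench import manip, optics, order gives the robot as it stands.
- The arm moves only by the shell command python3 -m handwheel 'ROWS' [FORCE]. ROWS is JSON, one flat list of numbers, 7 for each row, row after row: the shift along the tool's x, y, z in m, then the turn, a rotation vector about the tool's x, y, z in degrees, then the closure in counts, from 0 (fully open) to 255 (shut). A call has 1 to 10 rows; each row shifts and turns the commanded pose from where the row before left it, along the tool's axes as they then stand; what a row does not reach is not made up. A row lasts 1/10 s, in which the tool goes at most 50 mm and 8.59 degrees, less where a joint would pass 70% of its speed; a pose out of reach is approached as far as the arm can. A call with a gripper value outside its range is refused whole. The fingers move at their own pace and stop on an object; FORCE is the grip in N (left out, the last holds). Time passes only in rows, so rows that do not move let the fingers close. It gives the time, the measured TCP pose, the force and the opening at its end, in the units of the state.
- manip.read_state(): the state, without advancing time (a new reading comes with each control period).
- optics.read_camera(name): name is "scene" or "top" or "wrist"; returns the picture (420x560x3 uint8, red, green, blue); there is no depth.
- optics.get_calibration(name): a dict with "intrinsics" (3x3 intrinsics, pixels), "position" and "rotation" of the camera in the world; the wrist camera has in their place "mount" (4x4, takes a point from camera to tool coordinates, whose origin is the TCP and whose axes are the tool frame's). Camera axes: x right, y up, looking along -z (the intrinsics and any distortion apply to the point x, -y, -z); pixel columns grow to the right and rows downward; lengths in m; the calibration is good to about 2 mm. A picture is of the moment at which its call begins: read the wrist's pose just before it. get_calibration takes no time and is no camera call.
- order.sign_off(): hands the job in, once; it reports no verdict.
The state is a dict: "time_s": time; "joint_positions": joint angles; "qvel": joint speeds; "tau": joint torques, N m; "eef_pos": TCP position; "eef_rot": TCP orientation; "contact_force": force on the tool from outside, world axes, zero at the start; "torque": the same for the moment, N m; "width": finger opening in m.
Only numpy, scipy, OpenCV 4.12 (cv2) and the standard library are available. Lean on these libraries where they do the work, as an engineer would, in place of code of your own. Each camera call takes 0.05 s, during which the arm holds its last target.

### The job

Take the grinder lid off the wooden coaster and set it on the coffee grinder so that its two lugs drop through the two notches and it sits fully home, then turn it clockwise (seen from above) against its spring until the grip bar lines up with the two raised ribs on the grinder's rim, half way to the lock. Never turn it on as far as the lock, and finish while still gripping the lid and holding it there, because it springs back if you let go. Leave the mug, the sugar jar and the kettle where they stand.

Things in the scene. Friction and masses are not known exactly. Their poses are not given: they have to be found in the camera images.
- lid: Black round grinder lid, 98 mm across, about 140 g, upright on the coaster; same after half a turn. Origin: centre of its underside, z up, x along its grip bar. Brim 18 to 24 mm above the origin. Plug below it 66 mm across, bottom 56. Two lugs at +x and -x, hidden under the brim, reach 43 mm from the axis; 12 mm wide, from 5 to 10 mm above the origin.
- lid_grip (a point): Centre of the lid's grey grip bar, 39 mm above the lid's origin, axes as the lid's. Bar 64 mm long (x), 18 mm wide (y), 30 mm tall, standing on the brim.
- grinder: Steel electric coffee grinder, upright, fixed, 110 mm across (120 at the foot), 125 mm tall, open on top. Origin: centre of its underside, z up. Its two notches lie at +x and -x. The lid goes in with its bar along this x axis, either way round, then turns only clockwise seen from above. Fully home its brim rests on the rim and the lid's origin is 107 mm above this origin, on the axis.
- mouth (a point): Centre of the grinder's open top, level with the rim, axes as the grinder's. Round opening 72 mm across in a 6 mm thick flange; the notches are about 19 mm wide and reach 48 mm from the axis; free space below for the lugs. Lid play when home: 2 mm up and down, 3 mm sideways.
- rib (a point): One of two opposite raised ribs (5 mm wide, 9 mm out from the rim, 59 mm from the axis), at rim height, 40 degrees (0.70 rad) clockwise from the notches: half way. Small round pips 80 degrees clockwise from the notches mark the lock.
- switch_ring (a joint): Sprung ring inside the grinder's collar, pushed round clockwise by the lid's lugs, in rad: 0 at rest, 1.29 at the lock's end stop. The lid turns freely about 0.1 rad from the notches before meeting it, so the lid's turn is this value plus 0.1 (about 0.60 with the bar at the ribs). Return spring: about 0.04 N m at 0, 0.11 N m half way.
- coaster: Square wooden coaster, 110 x 110 x 8 mm, fixed to the counter. Origin: centre of its underside, on the counter. The lid starts on it.
- mug: Red enamel mug, 82 mm across, 85 mm tall, handle at its +y. Origin: centre of its underside. Bystander.
- sugar_jar: Glass sugar jar with a steel cap, 90 mm across, 130 mm tall. Origin: centre of its underside. Bystander.
- kettle: Chrome electric kettle, 160 mm across, about 200 mm tall, black handle reaching 121 mm out at its +x, spout at its -x reaching about 95 mm. Origin: centre of its underside. Bystander.
Things that resemble listed ones, but are neither listed nor needed, are in the scene too. Leave any blue or yellow look-alike of the grinder alone. Leave any orange look-alike of the lid alone.

How it is judged:
By the outcome, as a careful person would: the job done as asked, in the order asked, and still so for the second after the job is handed in, while the arm keeps its last pose, push and grip.
It also fails if it takes over 43 s, if anything falls off the work surface, if the arm or the gripper's body presses on something with over 40 N, if the wrist force passes 120 N, or if a joint passes its speed limit or range.

## Working session

There is one attempt and no reset: what is moved stays moved. The work goes in short steps, Python scripts to look and compute and a shell command to move; the robot and the scene stay as the last step left them, time stands still between calls to the robot, and variables do not carry over. Pictures are saved under pics/ and viewed, and the job is handed in when it is done.

```bash
mkdir -p pics; ls
python3 - <<'E'
from bench import manip, optics
import cv2,numpy as np
np.set_printoptions(precision=4,suppress=True)
s=manip.read_state()
for k in s: print(k,np.array(s[k]))
for n in ["scene","top","wrist"]:
    cv2.imwrite(f"pics/{n}0.png",optics.read_camera(n)[:,:,::-1])
    print(n,{k:np.array(v) for k,v in optics.get_calibration(n).items()})
E
```

```text
pics
time_s 0.0
joint_positions [ 1.308   0.2133 -0.035   1.3235 -0.      1.5708]
qvel [-0.0005  0.0005  0.0021  0.0012  0.0009 -0.0007]
tau [  0.     -68.6173  48.7108   0.018    0.0001   0.    ]
eef_pos [0.1298 0.4825 0.2308]
eef_rot [[-0.0003 -0.9657  0.2598]
 [-0.0011  0.2598  0.9657]
 [-1.     -0.     -0.0011]]
contact_force [-0.1497  0.6999 -0.1933]
torque [-0.0008  0.0407  0.0401]
width 0.08574793425940569
scene {'intrinsics': array([[448.699 ,   0.    , 277.049 ],
       [  0.    , 448.699 , 209.8932],
       [  0.    ,   0.    ,   1.    ]]), 'position': array([1.3641, 0.5268, 0.9101]), 'rotation': array([[-0.5094, -0.551 ,  0.661 ],
       [ 0.8605, -0.322 ,  0.3947],
       [-0.0046,  0.7699,  0.6382]])}
top {'intrinsics': array([[379.3541,   0.    , 280.4897],
       [  0.    , 379.3541, 208.3767],
       [  0.    ,   0.    ,   1.    ]]), 'position': array([0.4139, 0.0372, 1.3987]), 'rotation': array([[ 0.0282,  0.9938, -0.1073],
       [-0.9996,  0.0291,  0.0065],
       [ 0.0096,  0.1071,  0.9942]])}
wrist {'intrinsics': array([[306.8635,   0.    , 277.1854],
       [  0.    , 306.8635, 211.8593],
       [  0.    ,   0.    ,   1.    ]]), 'mount': array([[ 0.0009,  0.2964, -0.9551, -0.1431],
       [ 0.0005,  0.9551,  0.2964,  0.0754],
       [ 1.    , -0.0007,  0.0007,  0.0003],
       [ 0.    ,  0.    ,  0.    ,  1.    ]])}
```

View pics/scene0.png

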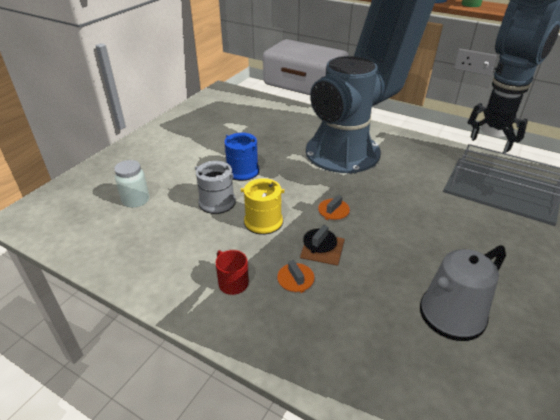

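View pics/top0.png

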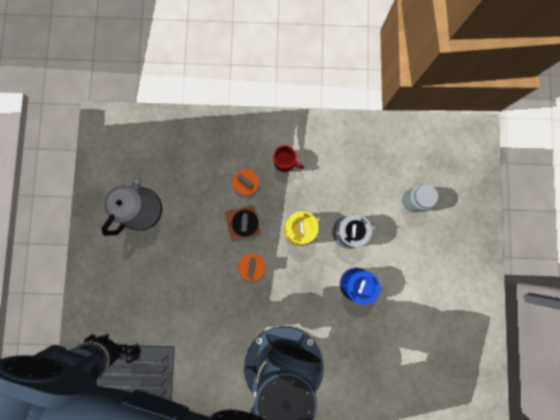

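View pics/wrist0.png

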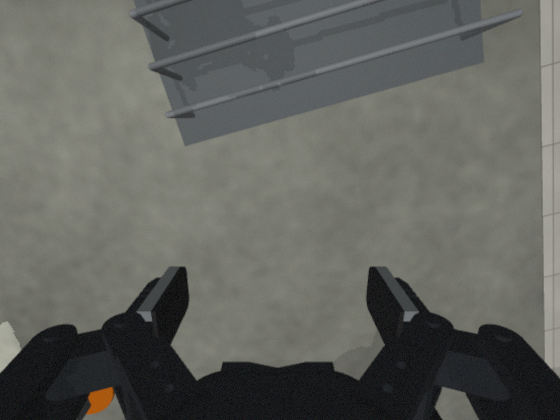

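Scene: black lid on the coaster at scene (320,240) / top (245,222). Look-alikes are the orange lids at top (246,182) and (252,267). The steel grinder is at scene (215,187) / top (353,231), with yellow (302,228) and blue (361,287) look-alikes. The black lid and the bare steel grinder match the description, so I'll confirm both in enlarged crops.

Run:
```python
import cv2,numpy as np
t=cv2.imread("pics/top0.png"); s=cv2.imread("pics/scene0.png")
a=cv2.resize(t[190:310,215:395],None,fx=4.4,fy=4.4,interpolation=cv2.INTER_CUBIC)[:560]
cv2.imwrite("pics/crop_top.png",a)
b=cv2.resize(s[120:300,180:360],None,fx=3.3,fy=3.3,interpolation=cv2.INTER_CUBIC)
cv2.imwrite("pics/crop_scene.png",b)
```

```text
(no output)
```

View pics/crop_top.png

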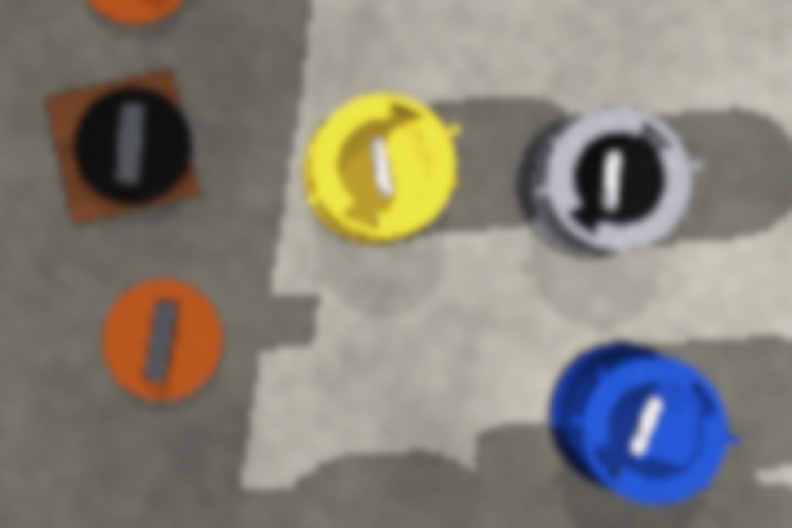

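View pics/crop_scene.png

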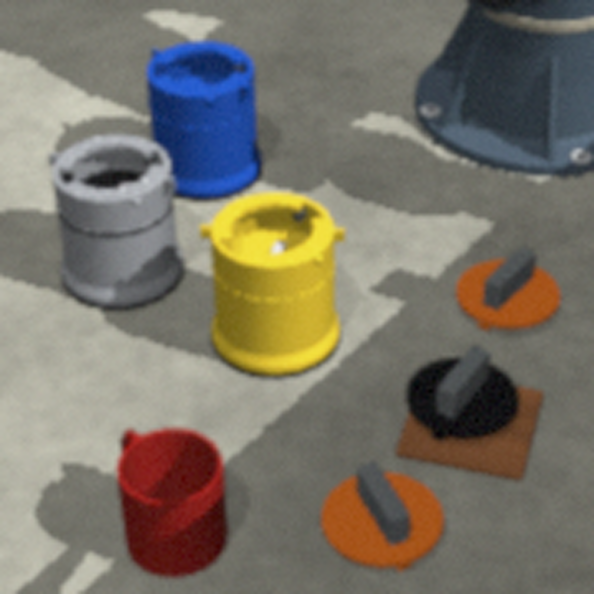

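The crops confirm it: black lid on the wooden coaster with its bar nearly along world x, and the steel grinder open with notches at crop (585,215) and (655,135). Next I'll measure both from the top view.

```bash
cat > lib.py <<'E'
import numpy as np, cv2
from bench import manip, optics
np.set_printoptions(precision=4,suppress=True)
def cam(name,s=None):
    c=optics.get_calibration(name); K=np.array(c["intrinsics"])
    if name=="wrist":
        T=np.eye(4); T[:3,:3]=np.array(s["eef_rot"]); T[:3,3]=s["eef_pos"]
        M=T@np.array(c["mount"]); return K,M[:3,:3],M[:3,3]
    return K,np.array(c["rotation"]),np.array(c["position"])
def toplane(C,uv,z):
    K,R,p=C; uv=np.atleast_2d(uv).astype(float)
    d=np.c_[(uv[:,0]-K[0,2])/K[0,0],-(uv[:,1]-K[1,2])/K[1,1],-np.ones(len(uv))]@R.T
    return p+d*((z-p[2])/d[:,2])[:,None]
def proj(C,P):
    K,R,p=C; q=(np.atleast_2d(P)-p)@R
    return np.c_[K[0,0]*q[:,0]/-q[:,2]+K[0,2],K[1,1]*q[:,1]/q[:,2]+K[1,2]]
def circ(P):
    A=np.c_[2*P[:,:2],np.ones(len(P))]; b=(P[:,:2]**2).sum(1)
    x=np.linalg.lstsq(A,b,rcond=None)[0]; return x[:2],np.sqrt(x[2]+x[:2]@x[:2])
E
python3 - <<'E'
from lib import *
C=cam("top"); t=cv2.imread("pics/top0.png"); hsv=cv2.cvtColor(t,cv2.COLOR_BGR2HSV)
# lid
m=np.zeros(t.shape[:2],np.uint8); sub=t[205:240,228:262].max(2); m[205:240,228:262]=(sub<40)*255
cs,_=cv2.findContours(m,cv2.RETR_EXTERNAL,cv2.CHAIN_APPROX_NONE); c=max(cs,key=cv2.contourArea)[:,0]
h=cv2.convexHull(c)[:,0]
print("lid px",c.mean(0),"circ",circ(toplane(C,h,0.032)))
# bar: bright grey inside
r=t[208:238,232:259].astype(int); bm=((r.min(2)>55)&(r.max(2)-r.min(2)<25)).astype(np.uint8)
n,l,st,ce=cv2.connectedComponentsWithStats(bm); print(st,ce)
k=1+np.argmin(((ce[1:]-[13,14])**2).sum(1)); ys,xs=np.where(l==k); P=toplane(C,np.c_[xs+232,ys+208],0.062)[:,:2]
print("bar",P.mean(0)); w,v=np.linalg.eigh(np.cov(P.T)); d=v[:,1]; print("ang",np.degrees(np.arctan2(d[1],d[0])),w)
# grinder guess
print("grinder guess",toplane(C,[215+618/4.4,190+180/4.4],0.125), "yellow",toplane(C,[302,226],.125))
for n,p in dict(notchA=(585,215),notchB=(655,135),rib=(698,167)).items(): print(n,toplane(C,[215+p[0]/4.4,190+p[1]/4.4],0.125))
E
```

```text
lid px [244.7887 222.7465] circ (array([0.5059, 0.1558]), np.float64(0.045275365210438914))
[[  0   0  27  30 672]
 [  0   0   7   2   9]
 [ 23   0   4  14  33]
 [ 10   6   5  17  78]
 [ 16  27  11   3  18]] [[12.4167 14.8423]
 [ 2.4444  0.2222]
 [25.0909  4.7879]
 [12.0256 14.0641]
 [22.1111 28.5556]]
bar [0.5059 0.1557]
ang 178.8528163605685 [0.     0.0003]
grinder guess [[ 0.4825 -0.2252  0.125 ]] yellow [[ 0.4939 -0.0451  0.125 ]]
notchA [[ 0.4552 -0.2002  0.125 ]]
notchB [[ 0.5178 -0.2534  0.125 ]]
rib [[ 0.4942 -0.2864  0.125 ]]
```

```bash
python3 -m handwheel '[0,-0.03,-0.015,0,0,0,0, 0,-0.037,-0.018,0,0,0,0, 0,-0.037,-0.018,0,0,0,0, 0,-0.037,-0.018,0,0,0,0, 0,-0.037,-0.018,0,0,0,0, 0,-0.037,-0.018,0,0,0,0, 0,-0.037,-0.018,0,0,0,0, 0,-0.037,-0.018,0,0,0,0, 0,-0.037,-0.018,0,0,0,0, 0,-0.037,-0.018,0,0,0,0]'
python3 -m handwheel '[0,-0.037,-0.018,0,0,0,0, 0,-0.037,-0.018,0,0,0,0, 0,-0.01,-0.005,-7,0,0,0,0,0,0,-7,0,0,0, 0,0,0,0,0,0,0]'
python3 - <<'E'
from lib import *
s=manip.read_state(); print(s["eef_pos"],s["eef_rot"],s["joint_positions"])
im=optics.read_camera("wrist"); cv2.imwrite("pics/w1.png",im[:,:,::-1])
C=cam("wrist",s); print(proj(C,[[.506,.156,.062],[.506,.156,.032]]))
E
```

```text
time_s: 1.15
eef_pos: [0.4354, 0.2162, 0.2312]
eef_rot: [[-0.0, -0.966, 0.26], [0.0, 0.26, 0.966], [-1.0, 0.0, -0.0]]
contact_force: [0.5, 0.7, 0.2]
width: 0.0854
time_s: 1.65
eef_pos: [0.505, 0.1557, 0.2309]
eef_rot: [[-0.001, -1.0, 0.017], [-0.0, 0.017, 1.0], [-1.0, 0.001, -0.0]]
contact_force: [-0.3, -0.3, 0.6]
width: 0.0852
[0.505  0.1557 0.2309] [[-0.0008 -0.9999  0.0172]
 [-0.0002  0.0172  0.9999]
 [-1.      0.0008 -0.0002]] [0.2991 0.2731 0.0424 1.341  0.     0.3163]
[[277.535  193.3601]
 [277.5312 187.0912]]
```

View pics/w1.png

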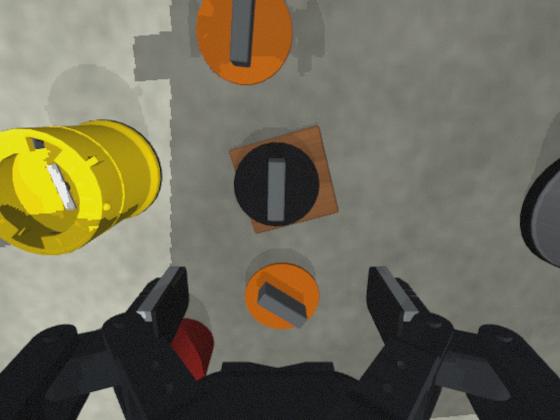

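The wrist view shows the black lid centred at (277,184), its bar nearly vertical. Orange lids sit above and below, yellow grinder at left. Measuring the lid's exact position and angle.

Run:
```python
from lib import *
s=manip.read_state(); C=cam("wrist",s); t=cv2.imread("pics/w1.png")
m=np.zeros(t.shape[:2],np.uint8); m[135:232,228:326]=(t[135:232,228:326].max(2)<40)*255
m=cv2.morphologyEx(m,cv2.MORPH_OPEN,np.ones((3,3),np.uint8))
cs,_=cv2.findContours(m,cv2.RETR_EXTERNAL,cv2.CHAIN_APPROX_NONE); c=max(cs,key=cv2.contourArea)
h=cv2.convexHull(c)[:,0]; print("circ",circ(toplane(C,h,0.032)))
r=t[145:230,250:305].astype(int); bm=((r.min(2)>50)&(r.max(2)-r.min(2)<30)).astype(np.uint8)
n,l,st,ce=cv2.connectedComponentsWithStats(bm); k=l[187-145,277-250]; print(st[k])
# split top face vs side by brightness
ys,xs=np.where(l==k); print(np.percentile(r.max(2)[l==k],[10,50,90]))
P=toplane(C,np.c_[xs+250,ys+145],0.062)[:,:2]; rr=cv2.minAreaRect((P*1000).astype(np.float32)); print(rr)
w,v=np.linalg.eigh(np.cov(P.T)); d=v[:,1]; print(P.mean(0),np.degrees(np.arctan2(d[1],d[0])))
```

```text
circ (array([0.504 , 0.1546]), np.float64(0.04772827984485958))
[  17   14   19   63 1068]
[ 71.7 100.  103. ]
((503.2003479003906, 154.5809783935547), (18.141998291015625, 66.37973022460938), 87.66072082519531)
[0.5022 0.1546] 177.22538328465353
```

```bash
python3 -m handwheel '[0.03,0.001,-0.001,1.5,0,0,0, 0.04,0,0,0,0,0,0, 0.04,0,0,0,0,0,0, 0.04,0,0,0,0,0,0, 0.025,0,0,0,0,0,0, 0.012,0,0,0,0,0,0, 0.008,0,0,0,0,0,0, 0,0,0,0,0,0,0, 0,0,0,0,0,0,120, 0,0,0,0,0,0,200]' 60
python3 -m handwheel '[0,0,0,0,0,0,255, 0,0,0,0,0,0,255, 0,0,0,0,0,0,255, 0,0,0,0,0,0,255, 0,0,0,0,0,0,255]'
```

```text
time_s: 2.7
eef_pos: [0.5047, 0.1555, 0.0375]
eef_rot: [[0.002, -0.999, 0.045], [0.001, 0.045, 0.999], [-1.0, -0.002, 0.001]]
contact_force: [1.1, 0.3, 0.3]
width: 0.0591
time_s: 3.2
eef_pos: [0.5041, 0.1552, 0.0367]
eef_rot: [[0.001, -0.999, 0.045], [0.0, 0.045, 0.999], [-1.0, -0.001, 0.0]]
contact_force: [-1.3, -1.4, 5.4]
width: 0.0167
```

```bash
python3 -m handwheel '[-0.01,0,0,0,0,0,255, -0.02,0,0,0,0,0,255, -0.035,0,0,0,0,0,255, -0.045,0,0,0,0,0,255, -0.045,0,0,0,0,0,255, -0.035,0,0,0,0,0,255, -0.01,0,0,0,0,0,255, 0,0,0,0,0,0,255, 0,0,0,0,0,0,255]' 90
python3 - <<'E'
from lib import *
s=manip.read_state(); print(s["eef_pos"],s["contact_force"])
im=optics.read_camera("wrist"); cv2.imwrite("pics/w2.png",im[:,:,::-1])
im=optics.read_camera("scene"); cv2.imwrite("pics/s2.png",cv2.resize(im[60:340,150:430,::-1],None,fx=2,fy=2))
E
```

```text
time_s: 4.1
eef_pos: [0.5034, 0.155, 0.2351]
eef_rot: [[-0.001, -0.999, 0.045], [-0.0, 0.045, 0.999], [-1.0, 0.001, -0.001]]
contact_force: [-0.2, 0.1, -2.4]
width: 0.0167
[0.5034 0.155  0.2351] [-0.2025  0.0856 -2.4114]
```

View pics/w2.png

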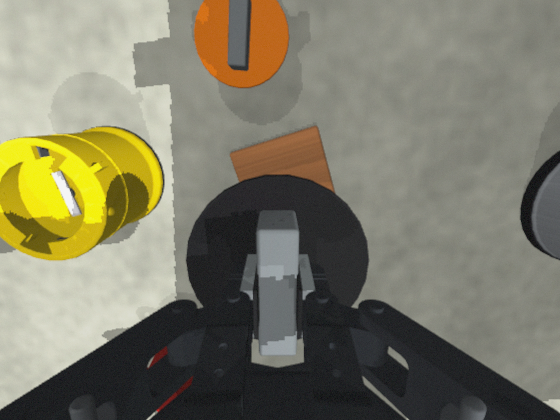

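View pics/s2.png

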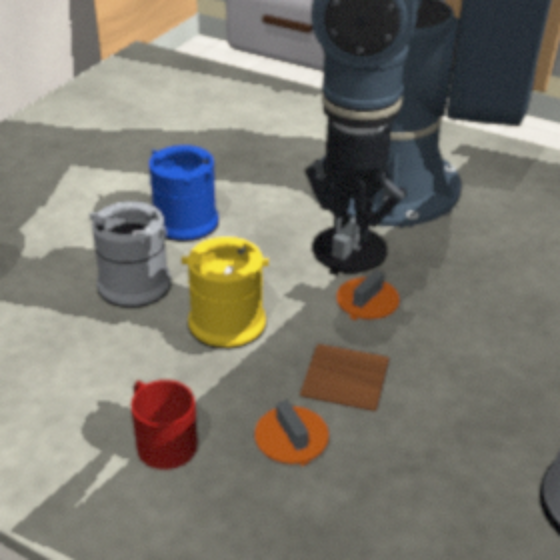

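Lid is gripped level and clear of the coaster. Carrying it past the yellow grinder to a viewing spot beside the steel grinder.

```bash
python3 -m handwheel '[0,-0.004,-0.0264,0,0,0,255, 0,-0.007,-0.044,0,0,0,255, 0,-0.007,-0.044,0,0,0,255, 0,-0.007,-0.044,0,0,0,255, 0,-0.007,-0.044,0,0,0,255, 0,-0.007,-0.044,0,0,0,255, 0,-0.007,-0.044,0,0,0,255, 0,-0.007,-0.044,0,0,0,255, 0,-0.007,-0.044,0,0,0,255, 0,-0.007,-0.044,0,0,0,255]'
python3 -m handwheel '[0,-0.001,-0.014,7,0,0,255, 0,0,0,8,0,0,255, 0,0,0,8,0,0,255, 0,0,0,8,0,0,255, 0,0,0,6.8,0,0,255, 0,0,0,0,0,0,255, 0,0,0,0,0,0,255]'
python3 - <<'E'
from lib import *
s=manip.read_state(); print(s["eef_pos"],s["eef_rot"],s["joint_positions"])
im=optics.read_camera("wrist"); cv2.imwrite("pics/w3.png",im[:,:,::-1])
im=optics.read_camera("top"); cv2.imwrite("pics/t3.png",im[:,:,::-1])
E
```

```text
time_s: 5.2
eef_pos: [0.5513, -0.2715, 0.2349]
eef_rot: [[-0.002, -0.999, 0.045], [0.001, 0.045, 0.999], [-1.0, 0.002, 0.001]]
contact_force: [1.2, 0.5, -1.3]
width: 0.0165
time_s: 5.9
eef_pos: [0.552, -0.2837, 0.2354]
eef_rot: [[-0.001, -0.764, 0.645], [0.001, 0.645, 0.764], [-1.0, 0.001, -0.0]]
contact_force: [-0.6, -0.2, -1.7]
width: 0.0164
[ 0.552  -0.2837  0.2354] [[-0.0014 -0.7644  0.6448]
 [ 0.0007  0.6448  0.7644]
 [-1.      0.0015 -0.0004]] [-0.4746  0.4769  0.3484  1.4438 -0.      0.2261]
```

View pics/w3.png

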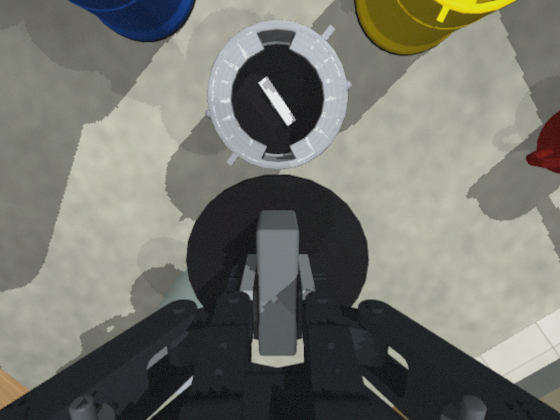

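The grinder rim is centred near (278,95). Notches are at (279,37) and (279,157), ribs at (328,32) and (232,158), pips at (348,85) and (208,112). Fitting now.

```bash
cat > meas.py <<'E'
from lib import *
import sys
def grinder(t,C,g,zr=0.125):
    gray=cv2.cvtColor(t,cv2.COLOR_BGR2GRAY).astype(np.float32); gray=cv2.GaussianBlur(gray,(3,3),0)
    ang=np.radians(np.arange(0,360,1.0)); 
    out={}
    for it in range(3):
        I=[];O=[]
        rr=np.arange(0.026,0.068,0.00025)
        prof=[]
        for a in ang:
            P=np.c_[g[0]+rr*np.cos(a),g[1]+rr*np.sin(a),np.full(len(rr),zr)]; uv=proj(C,P).astype(np.float32)
            prof.append(cv2.remap(gray,uv[None,:,0],uv[None,:,1],cv2.INTER_LINEAR)[0])
        prof=np.array(prof)
        for p,a in zip(prof,ang):
            d=np.gradient(p); k=np.argmax(np.where((rr>.032)&(rr<.041),d,-9)); 
            if d[k]>1.5: I.append([g[0]+rr[k]*np.cos(a),g[1]+rr[k]*np.sin(a)])
        I=np.array(I); c,r=circ(I)
        for _ in range(5):
            e=np.abs(np.hypot(*(I-c).T)-r); J=I[e<max(.0008,1.5*np.median(e))]; c,r=circ(J)
        g=c
    out=dict(centre=c,r=r,n=len(J))
    # notch: dark at r 41-45 ; rib: bright at r 57-59
    nb=prof[:,(rr>.041)&(rr<.045)].mean(1)
    return out,prof,rr,ang,nb
if __name__=="__main__":
    pass
E
python3 - <<'E'
from meas import *
s=manip.read_state(); C=cam("wrist",s); t=cv2.imread("pics/w3.png")
g=toplane(C,[278,95],.125)[0,:2]; print("rough",g)
for p in [(279,37),(279,157),(328,32),(232,158),(348,85),(208,112)]:
    q=toplane(C,p,.125)[0,:2]; print(p,np.hypot(*(q-g)),np.degrees(np.arctan2(*(q-g)[::-1])))
o,prof,rr,ang,nb=grinder(t,C,g); print(o)
print("notch dark angs",[int(np.degrees(a)) for a,b in zip(ang,nb) if b<100])
rb=prof[:,(rr>.0565)&(rr<.0585)].mean(1); np.save("rb.npy",rb)
print("rb",np.round(rb[::1]).astype(int)[90:125],np.round(rb).astype(int)[265:300])
# lid
gray=t.max(2); m=np.zeros(gray.shape,np.uint8); m[165:300,170:390]=(gray[165:300,170:390]<45)*255
cs,_=cv2.findContours(m,cv2.RETR_EXTERNAL,cv2.CHAIN_APPROX_NONE); c=max(cs,key=cv2.contourArea)[:,0]
c=c[(c[:,1]<285)&(c[:,1]>166)&((c[:,1]<240)|(c[:,0]<195)|(c[:,0]>360))]; c=cv2.convexHull(c)[:,0]
c=c[c[:,1]<280]
cc,r=circ(toplane(C,c,s["eef_pos"][2]-.005)); R=np.array(s["eef_rot"]); print("lid",cc,r,"in tool",(np.r_[cc,0]-np.r_[s["eef_pos"][:2],0])@R)
E
```

```text
rough [ 0.4827 -0.224 ]
(279, 37) 0.03999402666693393 138.82798171056209
(279, 157) 0.047661225300768474 -39.13041449600757
(328, 32) 0.05665950686283937 99.57934191081397
(232, 158) 0.06144713580572174 -78.08091976080262
(348, 85) 0.054211394100348566 57.45353141895122
(208, 112) 0.056495537956104375 -117.35232484142554
{'centre': array([ 0.4845, -0.2265]), 'r': np.float64(0.03595896778269245), 'n': 304}
notch dark angs [125, 126, 127, 128, 129, 130, 131, 132, 133, 134, 135, 136, 137, 138, 139, 140, 141, 142, 143, 144, 145, 146, 147, 148, 149, 150, 151, 152, 153, 154, 155, 156, 306, 325, 326, 327, 328, 329, 330, 331, 332, 333, 334, 335, 336]
rb [120 121 122 123 125 125 125 125 136 167 183 185 184 169 137 123 121 121
 121 121 121 121 122 136 161 176 178 177 176 175 173 172 170 171 171] [107 108 108 108 109 109 112 118 124 126 126 126 127 138 157 166 167 164
 149 131 128 128 127 127 125 124 123 122 123 123 123 124 125 125 125]
lid [ 0.5519 -0.2834] 0.04790577684086192 in tool [0.     0.0005 0.    ]
```

```bash
python3 -m handwheel '[0,0.018,0,-1,0,0,255, 0,0.035,0,0,0,0,255, 0,0.025,0,0,0,0,255, 0,0.01,0,0,0,0,255, 0.03,0,0,0,0,0,255, 0.03,0,0,0,0,0,255, 0.01,0,0,0,0,0,255, 0,0,0,0,0,0,255, 0,0,0,0,0,0,255]'
python3 - <<'E'
from lib import *
s=manip.read_state(); print(s["eef_pos"],np.array(s["eef_rot"]),s["contact_force"])
im=optics.read_camera("scene"); cv2.imwrite("pics/s4.png",cv2.resize(im[120:260,140:300,::-1],None,fx=4,fy=4))
E
```

```text
time_s: 6.9
eef_pos: [0.4851, -0.2281, 0.1673]
eef_rot: [[0.001, -0.773, 0.634], [-0.0, 0.634, 0.773], [-1.0, -0.001, 0.0]]
contact_force: [0.1, 0.6, -0.6]
width: 0.0164
[ 0.4851 -0.2281  0.1673] [[ 0.0008 -0.7734  0.6339]
 [-0.0004  0.6339  0.7734]
 [-1.     -0.0008  0.0002]] [ 0.0781  0.553  -0.5948]
```

View pics/s4.png

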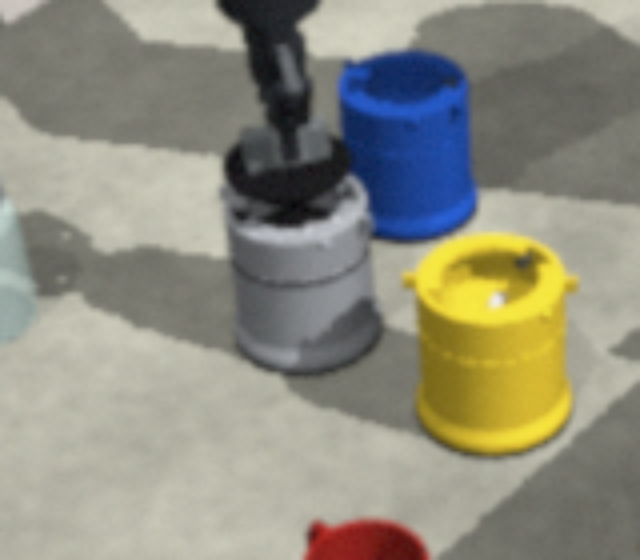

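The scene shows the lid directly above the steel grinder's mouth, just clear of the rim. Making a small correction and lowering slowly.

```bash
python3 -m handwheel '[0,0.001,0.001,0,0,0,255, 0.005,0,0,0,0,0,255, 0.005,0,0,0,0,0,255, 0.005,0,0,0,0,0,255, 0,0,0,0,0,0,255]'
python3 -m handwheel '[0.003,0,0,0,0,0,255, 0.003,0,0,0,0,0,255, 0,0,0,0,0,0,255]'
```

```text
time_s: 7.45
eef_pos: [0.4839, -0.2261, 0.1504]
eef_rot: [[-0.001, -0.773, 0.634], [0.001, 0.634, 0.773], [-1.0, 0.001, -0.0]]
contact_force: [-0.8, -0.5, -1.0]
width: 0.0163
time_s: 7.75
eef_pos: [0.4842, -0.2263, 0.1449]
eef_rot: [[-0.001, -0.773, 0.634], [0.0, 0.634, 0.773], [-1.0, 0.001, -0.0]]
contact_force: [-0.3, -0.1, -1.5]
width: 0.0159
```

```bash
python3 -m handwheel '[0.003,0,0,0,0,0,255, 0.003,0,0,0,0,0,255, 0,0,0,0,0,0,255]'
python3 -m handwheel '[0.002,0,0,0,0,0,255, 0.002,0,0,0,0,0,255, 0,0,0,0,0,0,255, 0,0,0,0,0,0,255]'
```

```text
time_s: 8.05
eef_pos: [0.4841, -0.2263, 0.1389]
eef_rot: [[-0.001, -0.773, 0.634], [0.0, 0.634, 0.773], [-1.0, 0.001, -0.0]]
contact_force: [0.7, -0.6, -1.6]
width: 0.0163
time_s: 8.45
eef_pos: [0.4845, -0.2265, 0.1357]
eef_rot: [[0.001, -0.773, 0.634], [-0.0, 0.634, 0.773], [-1.0, -0.001, 0.0]]
contact_force: [-3.8, -0.1, 6.2]
width: 0.0167
```

Contact (about 8 N) at TCP z 0.1357, exactly the computed home height. Quick look to confirm before turning.

Run:
```python
from lib import *
im=optics.read_camera("scene"); a=cv2.resize(im[140:240,160:270,::-1],None,fx=5,fy=5,interpolation=cv2.INTER_CUBIC)
cv2.imwrite("pics/s5.png",a)
im=optics.read_camera("wrist"); cv2.imwrite("pics/w5.png",im[:,:,::-1])
s=manip.read_state(); print(s["contact_force"],s["torque"],s["eef_pos"])
```

```text
[-2.9345  0.4781  5.7681] [0.2595 0.3825 0.0328] [ 0.4845 -0.2264  0.1358]
```

View pics/s5.png

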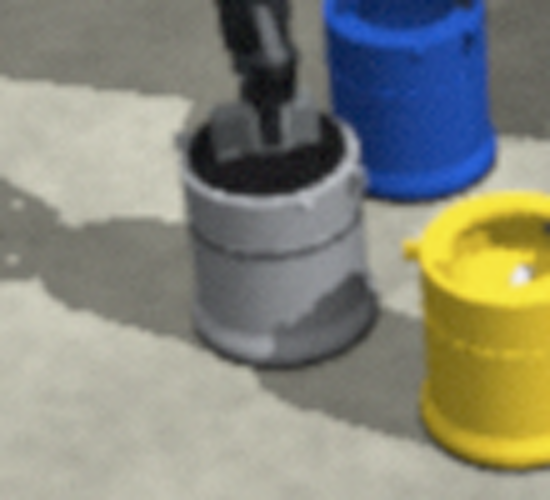

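View pics/w5.png

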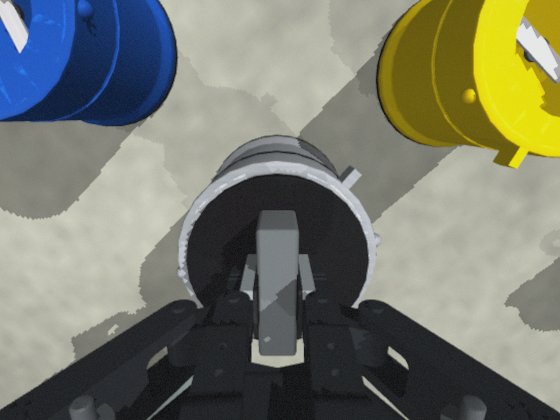

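The brim sits flat inside the rim all round, and the rib is visible at (350,178). Turning clockwise in small steps.

```bash
python3 -m handwheel '[0,0,0,3,0,0,255, 0,0,0,5,0,0,255, 0,0,0,5,0,0,255, 0,0,0,0,0,0,255]'
python3 -m handwheel '[0,0,0,5,0,0,255, 0,0,0,5,0,0,255, 0,0,0,5,0,0,255, 0,0,0,5,0,0,255, 0,0,0,3,0,0,255, 0,0,0,0,0,0,255, 0,0,0,0,0,0,255]'
python3 - <<'E'
from lib import *
s=manip.read_state(); R=np.array(s["eef_rot"]); print(s["contact_force"],s["torque"],s["eef_pos"],np.degrees(np.arctan2(R[1,2],R[0,2])))
im=optics.read_camera("wrist"); cv2.imwrite("pics/w6.png",im[:,:,::-1])
E
```

```text
time_s: 8.95
eef_pos: [0.4845, -0.2265, 0.1357]
eef_rot: [[0.001, -0.608, 0.794], [-0.0, 0.794, 0.608], [-1.0, -0.001, 0.0]]
contact_force: [-2.2, -1.0, 4.8]
width: 0.0164
time_s: 9.65
eef_pos: [0.4845, -0.2266, 0.1358]
eef_rot: [[0.001, -0.253, 0.968], [-0.001, 0.968, 0.253], [-1.0, -0.001, 0.0]]
contact_force: [-3.6, -1.4, 6.4]
width: 0.0167
[-3.5896 -1.3739  6.3615] [-0.0181  0.447   0.0537] [ 0.4845 -0.2266  0.1358] 14.628919786573208
```

View pics/w6.png

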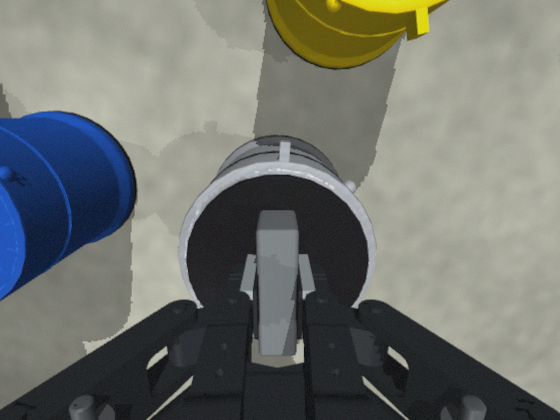

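The rib is at (285,152), slightly right of the bar line (x≈277), so about 4° remain.

```bash
python3 -m handwheel '[0,0,0,2,0,0,255, 0,0,0,1.8,0,0,255, 0,0,0,0,0,0,255, 0,0,0,0,0,0,255, 0,0,0,0,0,0,255]'
python3 - <<'E'
from lib import *
s=manip.read_state(); R=np.array(s["eef_rot"]); print(s["contact_force"],s["torque"],s["eef_pos"],np.degrees(np.arctan2(R[1,2],R[0,2])))
im=optics.read_camera("wrist"); b=im[:,:,::-1]; C=cam("wrist",s)
cv2.imwrite("pics/w7.png",cv2.resize(b[130:270,200:360],None,fx=4,fy=4,interpolation=cv2.INTER_CUBIC))
g=cv2.cvtColor(np.ascontiguousarray(b),cv2.COLOR_BGR2GRAY); print(g[148:158:3,265:292])
top=g[222:240,240:315]; print(top[8])
print("expected col at bar axis", proj(C,[np.array(s["eef_pos"])+R@np.array([.01,.057,0])]))
im=optics.read_camera("top"); cv2.imwrite("pics/t7.png",cv2.resize(im[190:290,280:420,::-1],None,fx=5,fy=5,interpolation=cv2.INTER_CUBIC))
E
```

```text
time_s: 10.2
eef_pos: [0.4844, -0.2265, 0.1358]
eef_rot: [[0.001, -0.188, 0.982], [-0.0, 0.982, 0.188], [-1.0, -0.001, 0.0]]
contact_force: [-3.1, -0.3, 6.8]
width: 0.0165
[-3.0724 -0.3367  6.7516] [0.0782 0.4471 0.0627] [ 0.4844 -0.2265  0.1358] 10.84000247167938
[[119 116 118 117 115 119 137 177 175 176 176 175 177 178 178 178 163 131
  119 121 121 120 121 116 104 106 103]
 [ 93  90  82  83  84  76 123 180 179 179 180 179 178 181 178 180 160  94
   81  80  83  84  92 106 110 120 122]
 [104 108 107 107 114 120 139 174 174 174 174 173 173 175 174 174 162 127
  116 111 111 105 106 102 101 103 102]
 [120 119 121 121 120 113 127 179 177 179 179 177 179 177 180 178 165 133
  123 122 124 122 124 123 123 122 121]]
[ 34  33  37  27  33  34  31  32  31  37  31  26  36  34  30  37  58  90
 102 115 123 124 122 123 123 124 124 123 123 122 122 123 126 122 125 126
 125 125 125 127 122 125 125 126 122 121 124 123 126 126 125 125 125 125
 123 118 109  93  61  35  29  34  35  36  37  32  32  33  40  33  32  32
  37  34  36]
expected col at bar axis [[276.4681 156.3118]]
```

View pics/w7.png

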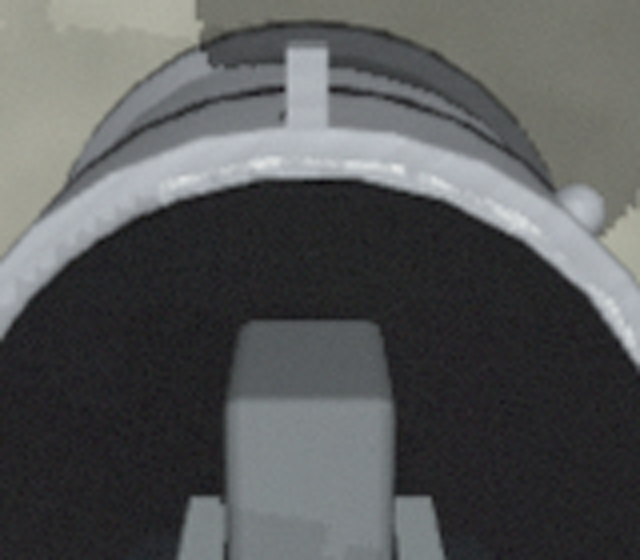

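View pics/t7.png

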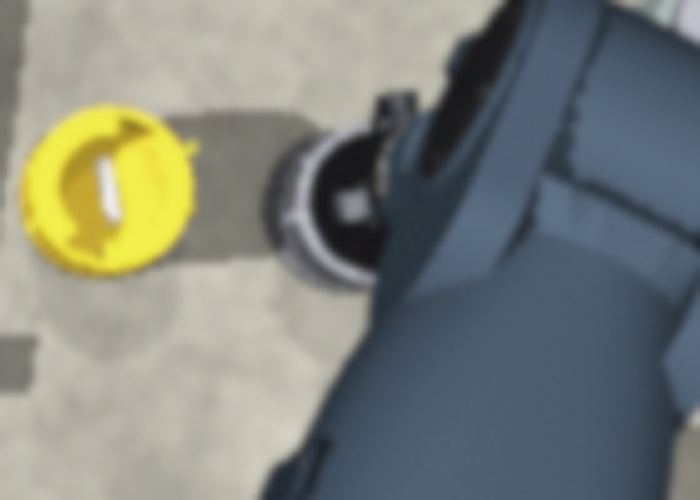

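Rib centre is at column 276.7 and bar centre at 277.2, so they line up to within about 0.3°. The pip is well to the right. One short hold to confirm it stays put, then I hand in.

```bash
python3 -m handwheel '[0,0,0,0,0,0,255, 0,0,0,0,0,0,255, 0,0,0,0,0,0,255, 0,0,0,0,0,0,255, 0,0,0,0,0,0,255]'
python3 - <<'E'
from lib import *
from bench import order
b=cv2.cvtColor(optics.read_camera("wrist"),cv2.COLOR_RGB2GRAY)
r=np.where(b[148,260:300]>150)[0]+260; q=np.where(b[230,240:315]>80)[0]+240; print("rib",r.mean(),"bar",q.mean())
a=optics.read_camera("scene"); cv2.imwrite("pics/s8.png",a[:,:,::-1]); s0=cv2.imread("pics/scene0.png").astype(int)
d=np.abs(a[:,:,::-1].astype(int)-s0).max(2)
for n,(x0,y0,x1,y1) in dict(mug=(215,250,250,293),jar=(115,160,148,207),kettle=(420,245,508,333)).items(): print(n,np.mean(d[y0:y1,x0:x1]>40))
print(order.sign_off())
E
```

```text
time_s: 10.8
eef_pos: [0.4844, -0.2265, 0.1358]
eef_rot: [[0.001, -0.188, 0.982], [-0.001, 0.982, 0.188], [-1.0, -0.001, 0.0]]
contact_force: [-3.6, 0.6, 5.5]
width: 0.0165
rib 276.5 bar 277.0
mug 0.0
jar 0.019987105093488073
kettle 0.0
the job is handed in; nothing more can be done
None
```

I moved the lid from the coaster to the steel grinder and turned it clockwise until the bar lined up with the ribs. I handed in at about 11 s, still gripping it at 90 N.

- **Seating:** the lugs went through the notches without resistance. Contact came at TCP z 0.1357, exactly the computed home height, and the brim looked flat in the rim.
- **Turn:** I turned it 39.8° and never went further than that. In the last wrist image the rib was at column 276.5 and the bar at 277.0, about 0.3° apart. The tool had not moved after 0.6 s of holding.
- **Bystanders:** the mug and kettle areas of the scene picture were unchanged. In the sugar jar's area, 2% of pixels changed. I think this was the arm's shadow, since the arm never went near the jar, but I didn't check further.
- **Less certain:** the top camera put the grinder about 2 mm from the wrist camera's position, and I used the wrist's. The arm blocked the top view of the final position, so the alignment check rests on the wrist camera alone.

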